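# Walk the die block round to the fence

### The job

Walk the grey cast die block round on the bench with fingertip pushes at one corner and another as needed, until its keyed side (the long side with the slot) faces the steel fence squarely; keep the block a finger's width off the fence while you do. Then push it home, so that the keyed side sits flush against the fence and neither end of the block sticks out past an end of the fence. The block is only pushed, never lifted or tipped, and the things standing round about stay where they are.

Things in the scene. Friction and masses are not known exactly. Their poses are not given: they have to be found in the camera images.
- die_block: Loose grey cast die block, 84 (x) x 120 (y) x 42 (z) mm, about 1.2 kg; 4 to 15 N slides it. Origin at the centre of its underside, z up. Its keyed side is the long +x side, with one upright slot in the middle, 16 mm wide, 8 mm deep; the other sides are plain. It starts 115 to 135 mm (middle) in front of the fence, turned 0.55 to 1.0 rad anticlockwise (from above) from square.
- key_left (a point): Point at the +y end of the die block's keyed side, half-way up (block frame 42, 60, 21 mm).
- key_right (a point): Point at the -y end of the die block's keyed side, half-way up (block frame 42, -60, 21 mm).
- fence: Fixed steel angle fence, 220 mm long (y), upright leg 35 mm high and 10 mm thick, bolted foot behind it. Origin at the bottom of its flat front face, half-way along; that face is the plane x = 0 of this frame and looks to -x, towards the robot; y runs left along it, z up. A block that is home has its x, y axes parallel to these and its middle at x = -42 mm.
- steel_block: Bystander: dark steel block 40 x 62 x 26 mm, loose, right of the work. Origin at the centre of its underside.
- wood_block: Bystander: wooden packing block 48 x 68 x 22 mm, loose, left of the work. Origin at the centre of its underside.
- oil_bottle: Bystander: black oil bottle with a thin spout, 64 mm across and 203 mm high, standing right of the work. Origin at the centre of its underside.
- marker: Bystander: thick marker pen 133 mm long, 22 mm thick, lying behind the fence. Origin at its middle, on the underside.
Mind the look-alikes: they are no part of the job. Leave any red look-alike of the die_block alone.

How it is judged:
On the way, in this order (a step that is already met when the one before it is completed fails the run):
1. the block faces the fence squarely (within 0.17 rad) with both ends of its keyed side still 8 mm or more off the fence (angle between the x axis of die_block and the x axis of fence, either way round below 0.17 rad and x of key_left in the frame of fence between -0.16 and -0.008 m and x of key_right in the frame of fence between -0.16 and -0.008 m), for 0.2 s.
2. the keyed side is home against the fence at both ends (x of each of key_left, key_right in the frame of fence above -0.004 m), for 0.2 s.
At the end, for the whole second after the job is handed in: Both ends of the keyed side are within 4 mm of the fence's front face and no more than 3 mm past the fence's ends, the block lies flat on the bench and is at rest (all of step 2 and x of each of key_left, key_right in the frame of fence below 0.004 m and y of key_left in the frame of fence between -0.113 and 0.113 m and y of key_right in the frame of fence between -0.113 and 0.113 m and angle between the x axis of die_block and the x axis of fence, either way round below 0.06 rad and height (world z) of die_block below 0.004 m and angle between die_block's own z axis and vertical below 0.05 rad and linear speed of die_block below 0.01 m/s and angular speed of die_block below 0.05 rad/s); the robot touches nothing.
It fails at once if the block is lifted or tipped (its origin more than 8 mm up, or tilted more than 0.12 rad) (height (world z) of die_block above 0.008 m or angle between die_block's own z axis and vertical above 0.12 rad).
It fails at once if a bystander is moved by more than 15 mm (distance of any of steel_block, wood_block, oil_bottle, marker from where it was at the start of the episode above 0.015 m).
It fails at once if the block meets the fence while it is still turned from square by more than 0.3 rad (contact force between die_block and fence above 1 N and angle between the x axis of die_block and the x axis of fence, either way round above 0.3 rad).
It also fails if it takes over 72 s, if anything falls off the work surface, if the arm or the gripper's body presses on something with over 40 N, if the wrist force passes 120 N, or if a joint passes its speed limit or range.

### The arm

A 7-joint arm with a two-finger parallel gripper is mounted at the origin on a cart in front of the work surface, level with it; the furniture and walls round the work are solid. World frame = base frame: x ahead of the robot, y to its left, z up, the work surface at z = 0. Lengths are in m, angles in rad, forces in N, time in s.
With the tool pointing down it reaches from about 0.425 to 0.925 m from the base axis. Payload 6.8 kg.
Tool frame: the origin (TCP) lies on the centre line of the jaws, within the pads' length; the fingertips stand 17 mm ahead of it and the grasp point (between the pads) lies 2 mm behind it (nose_length is the distance from the TCP to the fingertips, in m); z points along the fingers, x is the direction in which the jaws open and shut, and the axes are right-handed (so a half turn about z gives the same grasp; the last joint's range is limited). The gripper opens to 85 mm and grips with 20 to 120 N. Pads are 22 mm wide; open, the fingers measure 114 mm over their backs; the gripper's body (76 mm by 85 mm) begins 54 mm behind the grasp point. The pads swing forward as they close: fully open they stand 13 mm farther back than shut.
Start: joints at [1.071, 0.477, 0.022, 1.555, -0.011, 1.109, -0.083], TCP at [0.258, -0.624, 0.248] pointing down, gripper open.
Joint ranges: [-2.96, 2.96], [-0.34, 2.1], [-1.41, 1.46], [0.24, 2.44], [-1.37, 4.51], [0.17, 1.92], [-2.96, 2.96]. Speed limits (rad/s): [2.39, 2.39, 3.14, 3.14, 3.14, 3.14, 3.14].

### API

Orientations are given as a unit quaternion [w, x, y, z].
In Python, from station import * gives the robot as it stands.
- The arm moves only by the tool send_rows, never from a script. Its argument "commands" is a list of rows, each an object with "translation": the shift along the tool's x, y, z in m, a list of three; "rot": the turn, a rotation vector about the tool's x, y, z in degrees, a list of three; "grip": the finger opening in m, from 0 to 0.0854. In form: [{"translation": [tx, ty, tz], "rot": [rx, ry, rz], "grip": grip}, ...]. A call has exactly 5 rows; each row shifts and turns the commanded pose from where the row before left it, along the tool's axes as they then stand; what a row does not reach is not made up. A row lasts 1/12 s, in which the tool goes at most 41.7 mm and 7.16 degrees, less where a joint would pass 70% of its speed; a pose out of reach is approached as far as the arm can. A call with a gripper value outside its range is refused whole. The fingers move at their own pace and stop on an object; "force" is the grip in N (left out, the last holds). Time passes only in rows, so rows that do not move let the fingers close, or fill a call up. It gives the time, the measured TCP pose, the force and the opening at its end, in the units of the state.
- get_obs(): the state, without advancing time (a new reading comes with each control period).
- read_camera(name): name is "scene" or "top"; returns a dict with "pixels" (384x512x3 uint8, red, green, blue), "depth" (384x512 float32, m along the optical axis (not along the pixel's ray), 0 where there is no reading), "mtx" (3x3 intrinsics, pixels), "extrinsics" (4x4, takes a point from camera to world coordinates). Camera axes: x right, y up, looking along -z (the intrinsics and any distortion apply to the point x, -y, -z); pixel columns grow to the right and rows downward; lengths in m; the calibration is good to about 2 mm. A picture is of the moment at which its call begins.
- hand_in(): hands the job in, once; it reports no verdict.
The state is a dict: "t": time; "q": joint angles; "joint_vel": joint speeds; "joint_torque": joint torques, N m; "eef_pos": TCP position; "tool_rot": TCP orientation; "contact_force": force on the tool from outside, world axes, zero at the start; "torque": the same for the moment, N m; "gripper_width": opening from 0.0 (shut) to 1.0 (fully open).
Only numpy, scipy, OpenCV 4.12 (cv2) and the standard library are available. Lean on these libraries where they do the work, as an engineer would, in place of code of your own. Each camera call takes 0.05 s, during which the arm holds its last target.

## Working session

There is one attempt and no reset: what is moved stays moved. The work goes in short steps, Python scripts to look and compute and a tool call to move; the robot and the scene stay as the last step left them, time stands still between calls to the robot, and variables do not carry over. Pictures are saved under pics/ and viewed, and the job is handed in when it is done.

Besides the shell and the picture viewer there is one more tool, called after "Emit:" in YAML: its name, and indented under it one key for each argument. send_rows: Moves the arm, as the interface text tells. Its arguments: {"type":"object","properties":{"commands":{"type":"array","items":{"type":"object","properties":{"translation":{"type":"array","items":{"type":"number"}},"rot":{"type":"array","items":{"type":"number"}},"grip":{"type":"number"}}}},"force":{"type":"number"}},"required":["commands"]}

```bash
ls; mkdir -p pics; python3 - <<'E'
from station import *
import cv2
for n in("top","scene"):
    r=read_camera(n); cv2.imwrite(f"pics/{n}0.png",r["pixels"][:,:,::-1]); print(r["mtx"],r["extrinsics"])
o=get_obs(); print(o)
E
```

```text
pics
[[469.93780839   0.         251.14101008]
 [  0.         469.93780839 197.03331153]
 [  0.           0.           1.        ]] [[ 0.02472912  0.9837341  -0.17792047  0.33489906]
 [-0.99949614  0.02787195  0.01518616  0.08556956]
 [ 0.01989813  0.17745529  0.98392768  1.58694102]
 [ 0.          0.          0.          1.        ]]
[[374.31953694   0.         258.38601609]
 [  0.         374.31953694 190.6881024 ]
 [  0.           0.           1.        ]] [[-0.22124449 -0.70945331  0.66912396  1.38213096]
 [ 0.97519404 -0.15610062  0.15693685  0.2640741 ]
 [-0.0068887   0.68724712  0.72639104  0.86276604]
 [ 0.          0.          0.          1.        ]]
{'t': 0.1, 'q': array([ 1.07093927,  0.4777377 ,  0.02234552,  1.55635916, -0.01150488,
        1.10930498, -0.08307374]), 'joint_vel': array([-0.00177842, -0.00206639,  0.00042264, -0.00049471,  0.00038663,
       -0.00250356, -0.00150646]), 'joint_torque': array([ 3.87784035e-03, -5.97764432e+01,  1.61337174e+00, -2.81955725e+01,
        1.28245240e-02,  5.02787414e-03, -1.44365448e-06]), 'eef_pos': array([ 0.25751849, -0.62339142,  0.24740661]), 'tool_rot': array([-4.16200452e-04,  8.31219081e-01, -5.55944362e-01, -7.30223837e-04]), 'contact_force': array([0.43083739, 0.19439553, 0.2113964 ]), 'torque': array([ 0.00790651,  0.06791764, -0.02564119]), 'gripper_width': 1.0019725245106446}
```

View pics/top0.png

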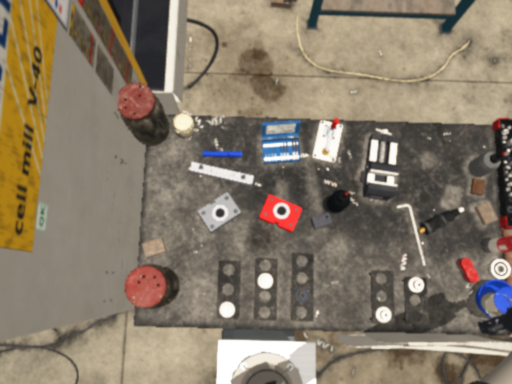

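View pics/scene0.png

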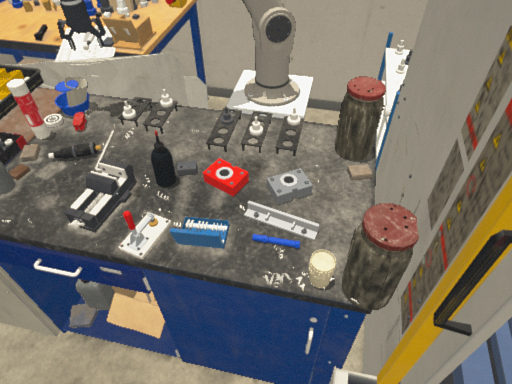

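```bash
python3 - <<'E'
import cv2, numpy as np
a=cv2.imread("pics/top0.png")[140:260,130:360]; a=cv2.resize(a,None,fx=3.4,fy=3.4,interpolation=cv2.INTER_CUBIC)
cv2.imwrite("pics/topcrop.png",a)
a=cv2.imread("pics/scene0.png")[150:250,140:340]; cv2.imwrite("pics/scenecrop.png",cv2.resize(a,None,fx=4,fy=4,interpolation=cv2.INTER_CUBIC))
E
```

```text
(no output)
```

View pics/topcrop.png

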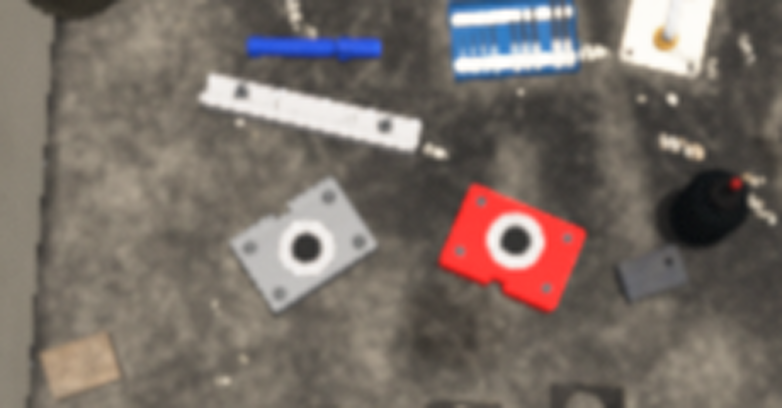

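View pics/scenecrop.png

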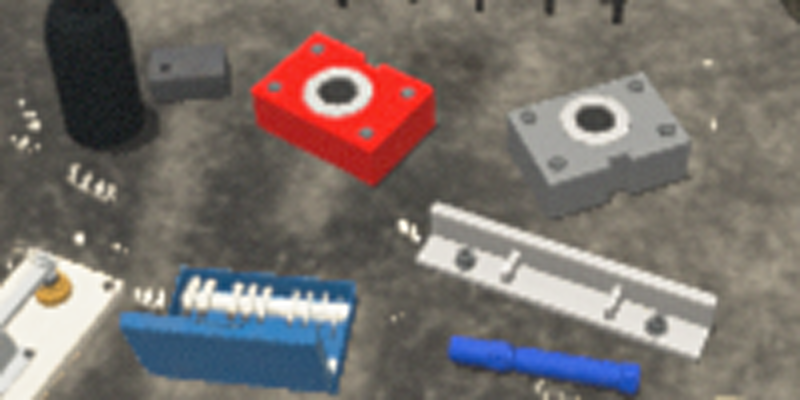

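```bash
cat > h.py <<'E'
from station import *
import cv2, numpy as np
def world(r):
    K=r["mtx"];d=r["depth"];v,u=np.mgrid[:d.shape[0],:d.shape[1]]
    p=np.stack([(u-K[0,2])/K[0,0]*d,-(v-K[1,2])/K[1,1]*d,-d,np.ones_like(d)],-1)
    return (p@r["extrinsics"].T)[...,:3]
def ray(r,uv,z):
    K=r["mtx"];E=r["extrinsics"];uv=np.atleast_2d(uv).astype(float)
    d=np.stack([(uv[:,0]-K[0,2])/K[0,0],-(uv[:,1]-K[1,2])/K[1,1],-np.ones(len(uv))],-1)@E[:3,:3].T
    c=E[:3,3]; return c+d*((z-c[2])/d[:,2])[:,None]
def comp(m,seed):
    n,l=cv2.connectedComponents(m.astype(np.uint8),connectivity=4)
    best=None;bd=1e9
    for i in range(1,n):
        ys,xs=np.where(l==i)
        if len(xs)<30: continue
        D=np.hypot(xs.mean()-seed[0],ys.mean()-seed[1])
        if D<bd: bd=D;best=(l==i)
    return best
def rect(r,m,z,ring=False):
    c=max(cv2.findContours(m.astype(np.uint8),cv2.RETR_EXTERNAL,cv2.CHAIN_APPROX_NONE)[0],key=len)[:,0,:]
    P=ray(r,c,z)[:,:2]
    (cx,cy),(w,h),a=cv2.minAreaRect((P*1000).astype(np.float32))
    return cx,cy,w,h,a
E
python3 - <<'E'
from h import *
r=read_camera("top");W=world(r);z=W[...,2];print(z[211,219],z[173,222],z[230,190], z[246,153])
m=(z>0.03)&(z<0.055)
cv2.imwrite("pics/zm.png",cv2.resize((np.clip(z,0,.08)/.08*255).astype(np.uint8)[140:260,130:360],None,fx=3.4,fy=3.4,interpolation=0))
b=comp(m,(219,211));print("block",b.sum(),rect(r,b,.042))
f=comp((z>.02)&(z<.05),(222,170));print("fence",f.sum(),rect(r,f,.035))
ys,xs=np.where(f);print(xs.min(),xs.max(),ys.min(),ys.max())
hsv=cv2.cvtColor(r["pixels"],cv2.COLOR_RGB2HSV)
for nm,s in(("steel",(321,220)),("wood",(153,246)),("marker",(221,154)),("bottle",(338,200)),("red",(281,212))):
    c=comp((z>.012),s);print(nm,c.sum(),W[c].mean(0).round(3),rect(r,c,.025))
E
```

```text
0.046234071525710574 0.014607736539081317 -0.001356904186301744 0.021787599995738205
block 896 (561.4295043945312, 166.76666259765625, 84.98332977294922, 118.67731475830078, 35.0386848449707)
fence 243 (687.611328125, 166.9342041015625, 219.29629516601562, 19.273252487182617, 78.2457504272461)
189 252 168 184
steel 229 [ 0.543 -0.177  0.031] (544.271728515625, -177.34556579589844, 40.30431365966797, 64.16035461425781, 19.843795776367188)
wood 311 [0.439 0.379 0.025] (439.3917236328125, 378.5797424316406, 48.39873123168945, 68.79701232910156, 20.218896865844727)
marker 99 [0.768 0.138 0.016] (765.2505493164062, 139.40724182128906, 14.18857192993164, 78.90274810791016, 1.7273932695388794)
bottle 408 [ 0.593 -0.214  0.13 ] (611.0187377929688, -236.14791870117188, 66.56776428222656, 86.01768493652344, 51.046165466308594)
red 926 [ 0.561 -0.036  0.059] (564.8026123046875, -39.235145568847656, 124.75729370117188, 88.67012023925781, 67.99905395507812)
```

View pics/zm.png

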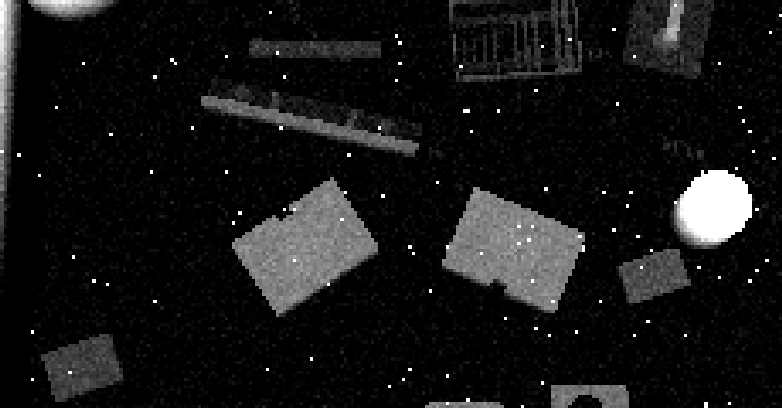

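```bash
cat >> h.py <<'E'
def fence(r):
    W=world(r);z=W[...,2]
    f=comp((z>.022)&(z<.05),(222,170))
    # upright leg: largest component, front edge = max row per column
    xs=np.arange(192,249);cols=[];mid=[]
    for u in xs:
        v=np.where(f[:,u]&(np.arange(384)>150))[0]
        if len(v): cols.append((u,v.max()+.5))
    P=ray(r,np.array(cols),.035)[:,:2]
    vx,vy,x0,y0=cv2.fitLine((P).astype(np.float32),cv2.DIST_HUBER,0,.001,.0001).ravel()
    if vy<0: vx,vy=-vx,-vy
    yv=np.array([vx,vy]);xv=np.array([vy,-vx])   # y left, x away
    Q=ray(r,np.argwhere(f)[:,::-1],.035)[:,:2]
    s=(Q-[x0,y0])@yv; lo,hi=np.percentile(s,[0.5,99.5])
    n=(Q-[x0,y0])@xv
    o=np.array([x0,y0])+yv*(lo+hi)/2
    return o,xv,yv,hi-lo,n.min(),n.max()
def blockpose(r,seed,fx=None):
    W=world(r);z=W[...,2]
    b=comp((z>.034)&(z<.052),seed)
    cx,cy,w,h,a=rect(r,b,.042)
    c=np.array([cx,cy])/1000
    # long axis
    a=np.radians(a); long=a if w>h else a+np.pi/2
    xa=long-np.pi/2
    return c,xa,(w,h)
E
python3 - <<'E'
from h import *
for i in range(2):
    r=read_camera("top");o,xv,yv,L,a,b=fence(r);print(o,xv,np.arctan2(xv[1],xv[0]),L,a,b)
    c,xa,wh=blockpose(r,(219,211));print(c,xa,wh)
    print("block in fence",(c-o)@xv,(c-o)@yv)
E
```

```text
[0.67919149 0.1686552 ] [ 0.97874886 -0.2050626 ] -0.20652768 0.21738151881283674 -0.0016745162808508626 0.019071908942153996
[0.56155902 0.16680455] 0.6131140114224785 (84.5673828125, 118.70631408691406)
block in fence -0.11475314741386429 -0.025933344212219923
[0.67952903 0.16942907] [ 0.9797269  -0.20033777] -0.20170267 0.2157398229626925 -0.001172302404377026 0.011839661234918725
[0.56152203 0.16677852] 0.6131140114224785 (84.65785217285156, 118.70631408691406)
block in fence -0.11508362691183356 -0.026238075901945688
```

Candidates in the top picture: the grey block at (219,211), with its slot at (213,201), and a red look-alike at (281,212). The grey one fits the description, and the enlarged crop confirms its slot is on the far side, towards the fence at (222,173). It stands at about (-115, -26) mm in the fence frame and is turned 0.817 rad anticlockwise.

First I raise the arm, shut the fingers and turn the tool so that tool x is fence y and tool y is fence x.

Emit:
send_rows:
  commands:
    - {"translation": [0, 0, -0.015], "rot": [0, 0, -7], "grip": 0}
    - {"translation": [0, 0, -0.015], "rot": [0, 0, -7], "grip": 0}
    - {"translation": [0, 0, -0.015], "rot": [0, 0, -7], "grip": 0}
    - {"translation": [0, 0, -0.015], "rot": [0, 0, -7], "grip": 0}
    - {"translation": [0, 0, -0.01], "rot": [0, 0, -7], "grip": 0}

```text
t: 0.67
eef_pos: [0.2579, -0.6242, 0.3199]
tool_rot: [0.001, 0.961, -0.277, 0.0]
contact_force: [0.4, 0.3, 0.2]
gripper_width: 0.297
```

Emit:
send_rows:
  commands:
    - {"translation": [0, 0, 0], "rot": [0, 0, -7], "grip": 0}
    - {"translation": [0, 0, 0], "rot": [0, 0, -7], "grip": 0}
    - {"translation": [0, 0, 0], "rot": [0, 0, -7], "grip": 0}
    - {"translation": [0, 0, 0], "rot": [0, 0, -7], "grip": 0}
    - {"translation": [0, 0, 0], "rot": [0, 0, -7], "grip": 0}

```text
t: 1.08
eef_pos: [0.2577, -0.6238, 0.3181]
tool_rot: [-0.0, 1.0, 0.024, -0.0]
contact_force: [-0.3, -0.5, -0.4]
gripper_width: 0.001
```

Emit:
send_rows:
  commands:
    - {"translation": [0, 0, 0], "rot": [0, 0, -7], "grip": 0}
    - {"translation": [0, 0, 0], "rot": [0, 0, -7], "grip": 0}
    - {"translation": [0, 0, 0], "rot": [0, 0, -7], "grip": 0}
    - {"translation": [0, 0, 0], "rot": [0, 0, -7], "grip": 0}
    - {"translation": [0, 0, 0], "rot": [0, 0, -7], "grip": 0}

```text
t: 1.5
eef_pos: [0.2576, -0.6238, 0.3181]
tool_rot: [-0.0, 0.946, 0.324, -0.0]
contact_force: [-0.5, 0.4, -0.1]
gripper_width: -0.002
```

Emit:
send_rows:
  commands:
    - {"translation": [0, 0, 0], "rot": [0, 0, -7], "grip": 0}
    - {"translation": [0, 0, 0], "rot": [0, 0, -7], "grip": 0}
    - {"translation": [0, 0, 0], "rot": [0, 0, -7], "grip": 0}
    - {"translation": [0, 0, 0], "rot": [0, 0, -7], "grip": 0}
    - {"translation": [0, 0, 0], "rot": [0, 0, -7], "grip": 0}

```text
t: 1.92
eef_pos: [0.2576, -0.6238, 0.3181]
tool_rot: [-0.0, 0.805, 0.593, 0.0]
contact_force: [-1.0, -0.5, 0.3]
gripper_width: 0.006
```

```bash
cat >> h.py <<'E'
from scipy.spatial.transform import Rotation as R
O=np.array([.6794,.169]);TH=-.204
XV=np.array([np.cos(TH),np.sin(TH)]);YV=np.array([-np.sin(TH),np.cos(TH)])
def st():
    o=get_obs();p=o["eef_pos"];q=o["tool_rot"];M=R.from_quat([q[1],q[2],q[3],q[0]]).as_matrix()
    d=p[:2]-O
    print("t",round(o["t"],2),"pos",p.round(4),"fence xy",(d@XV).round(4),(d@YV).round(4),"toolx",np.degrees(np.arctan2(M[1,0],M[0,0])).round(2),"zz",M[:,2].round(3),"F",o["contact_force"].round(1),"g",round(o["gripper_width"],2))
    return o,M
def go(x,y,z):
    o,M=st();t=np.r_[O+x*XV+y*YV,z];print("tool delta",(M.T@(t-o["eef_pos"])).round(4))
E
python3 -c "
from h import *
go(-.2045,-.0585,.3);print(get_obs()['q'].round(2))
p=get_obs()['eef_pos'];_,M=st();print(M.T@(np.array([.6,-.3,.33])-p))"
```

```text
t 1.92 pos [ 0.2576 -0.6238  0.3181] fence xy -0.2524 -0.8618 toolx 72.78 zz [-0.  0. -1.] F [-1.  -0.5  0.3] g 0.01
tool delta [ 0.8042 -0.0297  0.0183]
[ 1.4   0.47 -0.46  1.45  0.21  1.28  2.2 ]
t 1.92 pos [ 0.2576 -0.6238  0.3181] fence xy -0.2524 -0.8618 toolx 72.78 zz [-0.  0. -1.] F [-1.  -0.5  0.3] g 0.01
[ 0.41065227  0.23121148 -0.01187903]
```

Emit:
send_rows:
  commands:
    - {"translation": [0.01, 0.01, 0], "rot": [0, 0, -5.5], "grip": 0}
    - {"translation": [0.03, 0.02, 0], "rot": [0, 0, 0], "grip": 0}
    - {"translation": [0.03, 0.02, 0], "rot": [0, 0, 0], "grip": 0}
    - {"translation": [0.03, 0.02, 0], "rot": [0, 0, 0], "grip": 0}
    - {"translation": [0.03, 0.02, 0], "rot": [0, 0, 0], "grip": 0}

```text
t: 2.33
eef_pos: [0.3743, -0.5155, 0.3182]
tool_rot: [-0.0, 0.778, 0.629, 0.0]
contact_force: [0.3, -0.2, 0.1]
gripper_width: 0.005
```

Emit:
send_rows:
  commands:
    - {"translation": [0.03, 0.02, 0], "rot": [0, 0, 0], "grip": 0}
    - {"translation": [0.03, 0.02, 0], "rot": [0, 0, 0], "grip": 0}
    - {"translation": [0.03, 0.02, 0], "rot": [0, 0, 0], "grip": 0}
    - {"translation": [0.03, 0.02, 0], "rot": [0, 0, 0], "grip": 0}
    - {"translation": [0.03, 0.02, 0], "rot": [0, 0, 0], "grip": 0}

```text
t: 2.75
eef_pos: [0.5036, -0.3896, 0.3183]
tool_rot: [0.0, 0.778, 0.629, -0.0]
contact_force: [1.3, -0.3, -1.0]
gripper_width: 0.002
```

Emit:
send_rows:
  commands:
    - {"translation": [0.035, 0, 0], "rot": [0, 0, 0], "grip": 0}
    - {"translation": [0.035, 0, 0], "rot": [0, 0, 0], "grip": 0}
    - {"translation": [0.035, 0, 0], "rot": [0, 0, 0], "grip": 0}
    - {"translation": [0.035, 0, 0], "rot": [0, 0, 0], "grip": 0}
    - {"translation": [0.035, 0, 0], "rot": [0, 0, 0], "grip": 0}

```text
t: 3.17
eef_pos: [0.5392, -0.2181, 0.3183]
tool_rot: [0.0, 0.778, 0.629, -0.0]
contact_force: [0.5, 0.1, -0.5]
gripper_width: -0.005
```

```bash
python3 -c "
from h import *
go(-.2045,-.0585,.3);print(get_obs()['q'].round(2))"
```

```text
t 3.17 pos [ 0.5392 -0.2181  0.3183] fence xy -0.0588 -0.4075 toolx 77.93 zz [-0. -0. -1.] F [ 0.5  0.1 -0.5] g -0.0
tool delta [ 0.348  -0.148   0.0182]
[ 0.79  0.33 -0.65  1.66  0.21  1.22  1.45]
```

Emit:
send_rows:
  commands:
    - {"translation": [0.035, -0.015, 0], "rot": [0, 0, 0], "grip": 0}
    - {"translation": [0.035, -0.015, 0], "rot": [0, 0, 0], "grip": 0}
    - {"translation": [0.035, -0.015, 0], "rot": [0, 0, 0], "grip": 0}
    - {"translation": [0.035, -0.015, 0], "rot": [0, 0, 0], "grip": 0}
    - {"translation": [0.035, -0.015, 0], "rot": [0, 0, 0], "grip": 0}

```text
t: 3.58
eef_pos: [0.5017, -0.0313, 0.3183]
tool_rot: [0.0, 0.778, 0.629, -0.0]
contact_force: [0.3, 0.6, 0.3]
gripper_width: 0.004
```

Emit:
send_rows:
  commands:
    - {"translation": [0.035, -0.015, 0], "rot": [0, 0, -0.4], "grip": 0}
    - {"translation": [0.035, -0.015, 0], "rot": [0, 0, 0], "grip": 0}
    - {"translation": [0.035, -0.015, 0.02], "rot": [0, 0, 0], "grip": 0}
    - {"translation": [0.035, -0.014, 0.02], "rot": [0, 0, 0], "grip": 0}
    - {"translation": [0.033, -0.014, 0.02], "rot": [0, 0, 0], "grip": 0}

```text
t: 4.0
eef_pos: [0.4662, 0.1508, 0.2593]
tool_rot: [0.001, 0.775, 0.631, 0.001]
contact_force: [0.6, -0.5, 0.2]
gripper_width: 0.0
```

```bash
python3 -c "
from h import *
go(-.2045,-.0585,.035);print(get_obs()['q'].round(2))
r=read_camera('top');cv2.imwrite('pics/t1.png',r['pixels'][100:330,100:400,::-1].repeat(2,0).repeat(2,1))"
```

```text
t 4.0 pos [0.4662 0.1508 0.2593] fence xy -0.2051 -0.061 toolx 78.31 zz [ 0.002 -0.    -1.   ] F [ 0.6 -0.5  0.2] g 0.0
tool delta [2.400e-03 1.000e-04 2.243e-01]
[ 0.31  0.26 -0.87  1.93  0.23  1.05  0.71]
```

View pics/t1.png

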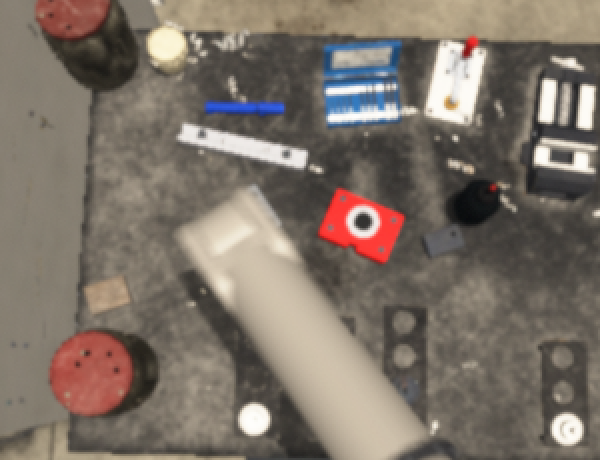

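Emit:
send_rows:
  commands:
    - {"translation": [0.002, 0, 0.03], "rot": [0, 0, 0], "grip": 0}
    - {"translation": [0, 0, 0.035], "rot": [0, 0, 0], "grip": 0}
    - {"translation": [0, 0, 0.035], "rot": [0, 0, 0], "grip": 0}
    - {"translation": [0, 0, 0.035], "rot": [0, 0, 0], "grip": 0}
    - {"translation": [0, 0, 0.03], "rot": [0, 0, 0], "grip": 0}

```text
t: 4.47
eef_pos: [0.4665, 0.1506, 0.0924]
tool_rot: [-0.0, 0.775, 0.632, -0.001]
contact_force: [-0.7, -0.4, 0.3]
gripper_width: 0.002
```

```bash
cat >> h.py <<'E'
def sceneblock(save=None):
    r=read_camera("scene");W=world(r);z=W[...,2]
    hsv=cv2.cvtColor(r["pixels"],cv2.COLOR_RGB2HSV)
    d=W[...,:2]-O;fx=d@XV;fy=d@YV
    m=(z>.036)&(z<.05)&(fx<-.012)&(fx>-.22)&(abs(fy)<.14)
    m&=~((hsv[...,1]>120)&(hsv[...,2]>80))
    m=cv2.morphologyEx(m.astype(np.uint8),cv2.MORPH_OPEN,np.ones((2,2)))
    c=max(cv2.findContours(m,cv2.RETR_EXTERNAL,cv2.CHAIN_APPROX_NONE)[0],key=cv2.contourArea)
    P=ray(r,c[:,0,:],.042)[:,:2]-O
    P=np.stack([P@XV,P@YV],1)
    (cx,cy),(w,h),a=cv2.minAreaRect((P*1000).astype(np.float32))
    a=np.radians(a);xa=a-np.pi/2 if w>h else a
    print("scene block fence xy",round(cx,1),round(cy,1),"wh",round(w,1),round(h,1),"ang",round(float((xa+np.pi/2)%np.pi-np.pi/2),3))
    if save:
        im=r["pixels"][:,:,::-1].copy();cv2.drawContours(im,[c],-1,(0,255,0),1)
        cv2.imwrite(save,cv2.resize(im[110:290,140:400],None,fx=3,fy=3,interpolation=cv2.INTER_CUBIC))
E
python3 -c "
from h import *
sceneblock('pics/s1.png');go(-.2045,-.0585,.035)"
```

```text
scene block fence xy -106.4 -16.3 wh 87.4 121.3 ang 0.815
t 4.52 pos [0.4636 0.1492 0.0879] fence xy -0.2073 -0.0631 toolx 78.33 zz [-0.008 -0.002 -1.   ] F [-1.1 -1.9 -3.7] g 0.0
tool delta [0.0048 0.0032 0.0529]
```

View pics/s1.png

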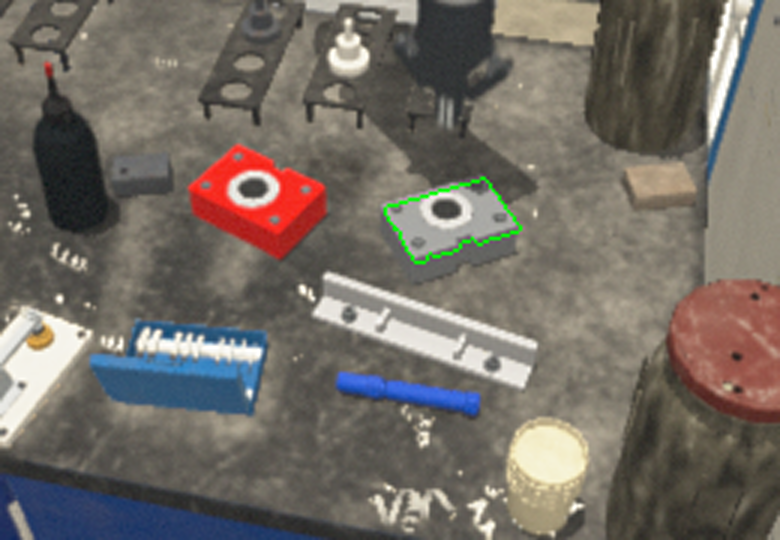

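```bash
python3 - <<'E'
from h import *
st()
r=read_camera("scene");W=world(r)
# fence top edge ends & block corner & rack in scene: crop/3+(140,110)
for n,(u,v),z in (("fence R end top",(140+325/3,110+274/3),.035),("fence L end top",(140+536/3,110+345/3),.035),("block R",(140+385/3,110+210/3),.042)):
    p=ray(r,(u,v),z)[0][:2]-O;print(n,p@XV,p@YV,W[int(v),int(u)])
import cv2
t=cv2.imread("pics/top0.png")
rt=read_camera("top");
for n,uv,z in (("rack topleft",(220,261),.04),("rack topright",(240,261),.04),("fenceL",(189.5,170),.035),("fenceR",(252.5,184),.035)):
    p=ray(rt,uv,z)[0];print(n,p,(p[:2]-O)@XV,(p[:2]-O)@YV)
# rack heights in scene
p=W[100:160,200:310].reshape(-1,3)
a=r["pixels"][90:170,250:330,::-1];cv2.imwrite("pics/s2.png",cv2.resize(a,None,fx=7,fy=7,interpolation=cv2.INTER_CUBIC))
st()
E
```

```text
t 4.52 pos [0.4636 0.1492 0.0879] fence xy -0.2073 -0.0631 toolx 78.33 zz [-0.008 -0.002 -1.   ] F [-1.1 -1.9 -3.7] g 0.0
fence R end top 0.010156923807497373 -0.10335000553281151 [0.66723613 0.06442443 0.03488689]
fence L end top 0.009848092510716536 0.11454202538977967 [0.71309936 0.27734438 0.03555443]
block R -0.08969253603616349 -0.0820889303325628 [0.5744727  0.1056397  0.04130214]
rack topleft [0.39984553 0.15798612 0.04      ] -0.27152636753944853 -0.06741987373526201
rack topright [0.40151432 0.09280223 0.04      ] -0.25668670584690945 -0.130914045677249
fenceL [0.70251244 0.27237472 0.035     ] 0.001690708715661166 0.10591345160474101
fenceR [0.6603244  0.05813801 0.035     ] 0.00377926283246977 -0.11242765340181476
t 4.62 pos [0.4656 0.1506 0.0932] fence xy -0.2056 -0.0613 toolx 78.38 zz [-0.004 -0.001 -1.   ] F [ 0.5 -0.2  0.3] g -0.0
```

View pics/s2.png

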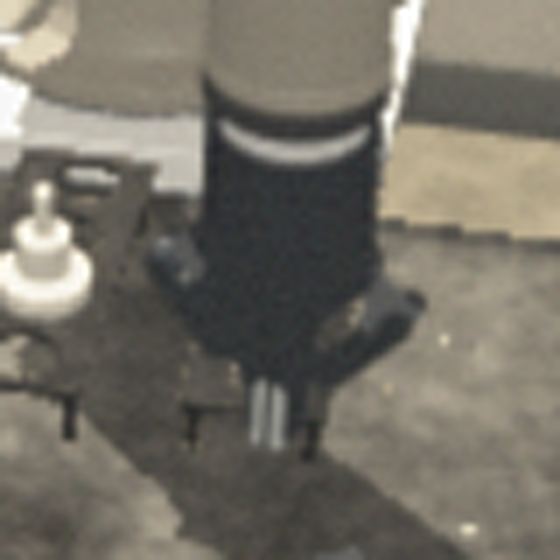

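```bash
python3 - <<'E'
from h import *
r=read_camera("scene");W=world(r)
for z in(.074,.076,.08): p=ray(r,(288,154),z)[0];d=p[:2]-O;print(z,p,d@XV,d@YV)
for v in range(146,160): print(v,W[v,288].round(3),W[v,286].round(3), r["pixels"][v,288])
st()
E
```

```text
0.074 [0.47786094 0.15036511 0.074     ] -0.19358474880519275 -0.059077876330640905
0.076 [0.48015382 0.15065343 0.076     ] -0.19139783151565828 -0.05833102524780039
0.08 [0.48473956 0.15123007 0.08      ] -0.18702399693658964 -0.05683732308211935
146 [0.474 0.148 0.104] [0.467 0.141 0.097] [94 93 90]
147 [0.475 0.148 0.1  ] [0.465 0.141 0.091] [88 90 86]
148 [0.475 0.149 0.096] [0.469 0.142 0.09 ] [91 91 87]
149 [0.473 0.149 0.091] [0.47  0.142 0.087] [94 93 89]
150 [0.475 0.149 0.088] [0.471 0.142 0.083] [94 95 89]
151 [0.475 0.149 0.084] [0.473 0.143 0.081] [97 95 91]
152 [0.473 0.149 0.079] [0.386 0.131 0.002] [100  99  94]
153 [ 0.385  0.138 -0.002] [0.39  0.132 0.   ] [86 83 78]
154 [ 0.393  0.14  -0.   ] [ 0.393  0.133 -0.001] [82 78 73]
155 [0.401 0.141 0.002] [ 0.399  0.134 -0.001] [79 77 72]
156 [0.405 0.142 0.002] [ 0.401  0.134 -0.004] [79 75 70]
157 [ 0.407  0.142 -0.001] [0.411 0.136 0.   ] [73 70 64]
158 [ 0.413  0.143 -0.001] [ 0.414  0.136 -0.001] [70 67 62]
159 [ 0.418  0.144 -0.001] [0.424 0.138 0.003] [71 66 63]
t 4.67 pos [0.467  0.1514 0.0949] fence xy -0.2044 -0.0603 toolx 78.36 zz [-0.001  0.    -1.   ] F [-0.3  0.3  1.2] g -0.0
```

```bash
python3 - <<'E'
from h import *
r=read_camera("scene");W=world(r);z=W[...,2]
m=(z>.024)&(z<.045)
f=comp(m,(284,213));ys,xs=np.where(f);print(f.sum(),xs.min(),xs.max(),ys.min(),ys.max())
E=[]
for u in range(xs.min()+2,xs.max()-1): 
    v=np.where(f[:,u])[0]; E.append((u,v.min()-.5))
P=ray(r,np.array(E),.035)[:,:2]
vx,vy,x0,y0=cv2.fitLine(P.astype(np.float32),cv2.DIST_HUBER,0,.001,.0001).ravel()
if vy<0: vx,vy=-vx,-vy
print("angle",np.arctan2(-vx,vy), "pt",x0,y0)
yv=np.array([vx,vy]);
for e in((xs.min()-.5),(xs.max()+.5)):
    v=ys[np.abs(xs-e)<1.1].min(); p=ray(r,(e,v),.035)[0][:2];d=p-O;print("end",p,d@XV,d@YV)
d=np.array([x0,y0])-O;print(d@XV,d@YV)
im=r["pixels"][:,:,::-1].copy();im[f]=(0,255,0);cv2.imwrite("pics/s3.png",cv2.resize(im[140:250,220:340],None,fx=6,fy=5.4))
E
```

```text
350 248 318 200 228
angle -0.20478353 pt 0.6847319 0.17206557
end [0.66765328 0.06300214] 0.009970752424241051 -0.10617963823244875
end [0.70880073 0.27831355] 0.006645465336237803 0.11300306185768068
0.004600290850984154 0.004082182544687622
```

View pics/s3.png

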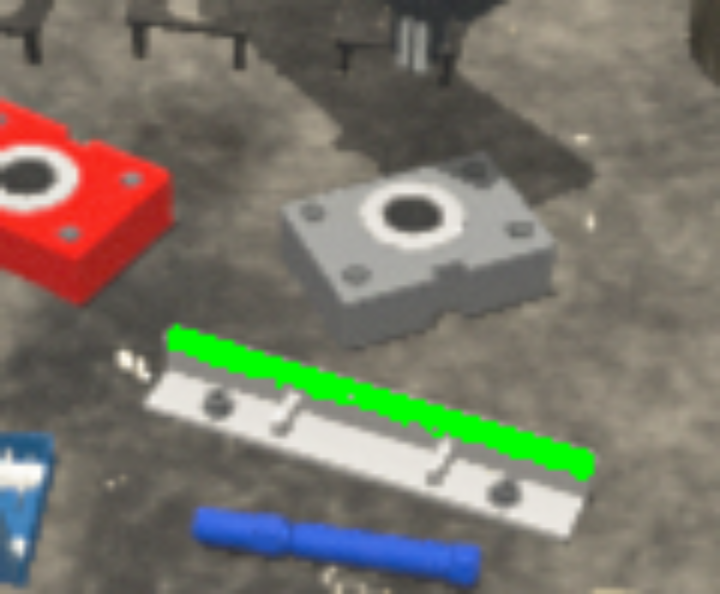

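Emit:
send_rows:
  commands:
    - {"translation": [0, 0, 0.015], "rot": [0, 0, 0], "grip": 0}
    - {"translation": [0, 0, 0.015], "rot": [0, 0, 0], "grip": 0}
    - {"translation": [0, 0, 0.015], "rot": [0, 0, 0], "grip": 0}
    - {"translation": [0, 0, 0.01], "rot": [0, 0, 0], "grip": 0}
    - {"translation": [0, 0, 0.005], "rot": [0, 0, 0], "grip": 0}

```text
t: 5.13
eef_pos: [0.4679, 0.1513, 0.0351]
tool_rot: [0.001, 0.775, 0.631, 0.001]
contact_force: [-0.3, -0.2, -0.0]
gripper_width: 0.004
```

Emit:
send_rows:
  commands:
    - {"translation": [0.004, 0.003, 0], "rot": [0, 0, 0], "grip": 0}
    - {"translation": [0.004, 0.003, 0], "rot": [0, 0, 0], "grip": 0}
    - {"translation": [0.004, 0.003, 0], "rot": [0, 0, 0], "grip": 0}
    - {"translation": [0.004, 0.003, 0], "rot": [0, 0, 0], "grip": 0}
    - {"translation": [0, 0, 0], "rot": [0, 0, 0], "grip": 0}

```text
t: 5.55
eef_pos: [0.4835, 0.1659, 0.0352]
tool_rot: [0.0, 0.775, 0.632, 0.001]
contact_force: [0.9, -0.3, -0.7]
gripper_width: -0.002
```

```bash
python3 -c "
from h import *
sceneblock('pics/s4.png');st()"
```

```text
scene block fence xy -106.5 -15.9 wh 88.1 120.6 ang 0.815
t 5.6 pos [0.4828 0.1653 0.0349] fence xy -0.1918 -0.0435 toolx 78.36 zz [ 0.001  0.001 -1.   ] F [-0.4 -0.2 -0.3] g 0.0
```

View pics/s4.png

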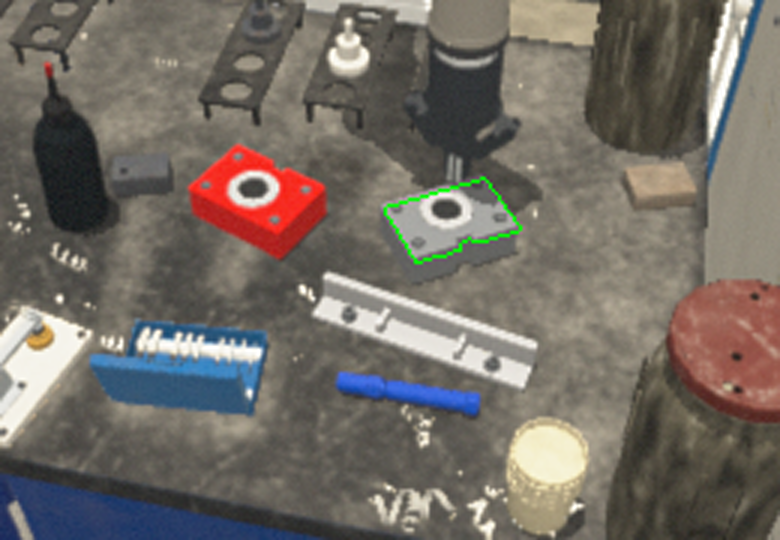

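Emit:
send_rows:
  commands:
    - {"translation": [0.005, 0.003, 0], "rot": [0, 0, 0], "grip": 0}
    - {"translation": [0.005, 0.003, 0], "rot": [0, 0, 0], "grip": 0}
    - {"translation": [0.005, 0.003, 0], "rot": [0, 0, 0], "grip": 0}
    - {"translation": [0.005, 0.003, 0], "rot": [0, 0, 0], "grip": 0}
    - {"translation": [0.005, 0.003, 0], "rot": [0, 0, 0], "grip": 0}

```text
t: 6.02
eef_pos: [0.4993, 0.1849, 0.0338]
tool_rot: [-0.0, 0.775, 0.632, -0.003]
contact_force: [-9.5, -3.9, 9.1]
gripper_width: 0.002
```

```bash
python3 -c "
from h import *
sceneblock('pics/s5.png');st()"
```

```text
scene block fence xy -112.4 -21.7 wh 110.4 120.9 ang 0.705
t 6.07 pos [0.5004 0.1864 0.034 ] fence xy -0.1788 -0.0193 toolx 78.4 zz [-0.003 -0.002 -1.   ] F [-3.3 -0.1  0.9] g -0.0
```

```bash
python3 - <<'E'
s=open('h.py').read()
s=s.replace("    m&=~((hsv","    e=get_obs()['eef_pos'][:2]-O\n    m&=~((abs(fx-e@XV)<.02)&(abs(fy-e@YV)<.024))\n    m&=~((hsv",1)
open('h.py','w').write(s)
E
python3 -c "
from h import *
sceneblock('pics/s5.png');st()"
```

```text
scene block fence xy -102.8 -13.4 wh 86.2 120.2 ang 0.681
t 6.12 pos [0.5004 0.1863 0.0339] fence xy -0.1788 -0.0193 toolx 78.4 zz [-0.003 -0.001 -1.   ] F [-4.5 -0.6  0.9] g 0.0
```

View pics/s5.png

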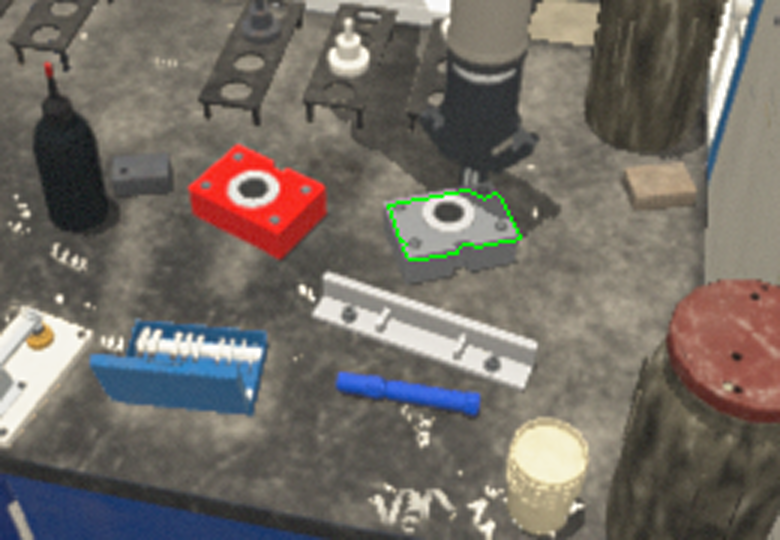

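Emit:
send_rows:
  commands:
    - {"translation": [0.0045, 0.004, 0], "rot": [0, 0, 0], "grip": 0}
    - {"translation": [0.0045, 0.004, 0], "rot": [0, 0, 0], "grip": 0}
    - {"translation": [0.0045, 0.004, 0], "rot": [0, 0, 0], "grip": 0}
    - {"translation": [0.0045, 0.004, 0], "rot": [0, 0, 0], "grip": 0}
    - {"translation": [0.004, 0.004, 0], "rot": [0, 0, 0], "grip": 0}

```text
t: 6.53
eef_pos: [0.5236, 0.2037, 0.0337]
tool_rot: [-0.001, 0.775, 0.632, -0.002]
contact_force: [-6.6, -0.1, 2.6]
gripper_width: -0.001
```

```bash
python3 -c "
from h import *
sceneblock('pics/s6.png');st()"
```

```text
scene block fence xy -89.2 -8.8 wh 86.4 119.3 ang 0.384
t 6.58 pos [0.5249 0.2046 0.0339] fence xy -0.1585 0.0036 toolx 78.41 zz [-0.003  0.    -1.   ] F [-2.5  1.  -2.3] g 0.0
```

View pics/s6.png

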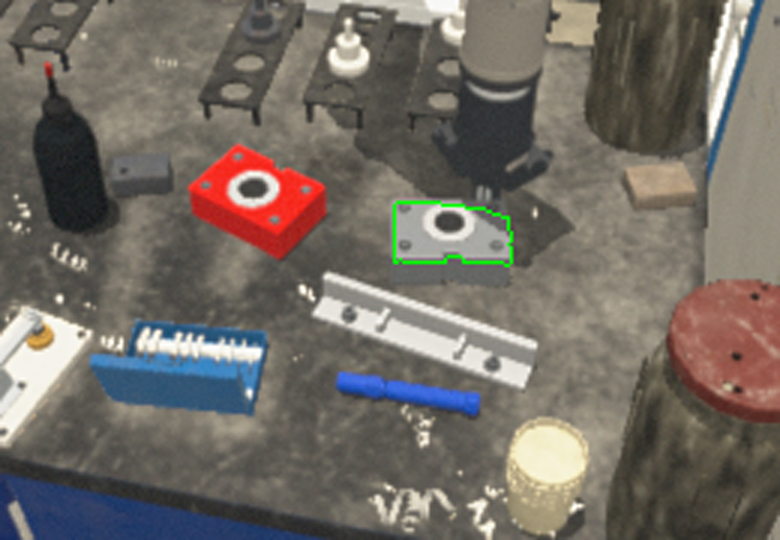

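Emit:
send_rows:
  commands:
    - {"translation": [0.0025, 0.0045, 0], "rot": [0, 0, 0], "grip": 0}
    - {"translation": [0.0025, 0.0045, 0], "rot": [0, 0, 0], "grip": 0}
    - {"translation": [0.0025, 0.0045, 0], "rot": [0, 0, 0], "grip": 0}
    - {"translation": [0.002, 0.0045, 0], "rot": [0, 0, 0], "grip": 0}
    - {"translation": [0, 0, 0], "rot": [0, 0, 0], "grip": 0}

```text
t: 7.0
eef_pos: [0.5448, 0.2103, 0.034]
tool_rot: [-0.001, 0.775, 0.632, -0.0]
contact_force: [-3.0, 2.5, -1.7]
gripper_width: -0.004
```

```bash
python3 -c "
from h import *
sceneblock('pics/s7.png');st()"
```

```text
scene block fence xy -75.1 -8.3 wh 87.1 119.9 ang 0.186
t 7.05 pos [0.5447 0.2101 0.0341] fence xy -0.1402 0.013 toolx 78.39 zz [-0.001  0.001 -1.   ] F [-3.6  2.  -0.8] g 0.0
```

Emit:
send_rows:
  commands:
    - {"translation": [0.0015, 0.0045, 0], "rot": [0, 0, 0], "grip": 0}
    - {"translation": [0.0015, 0.0045, 0], "rot": [0, 0, 0], "grip": 0}
    - {"translation": [0.0015, 0.004, 0], "rot": [0, 0, 0], "grip": 0}
    - {"translation": [0, 0, 0], "rot": [0, 0, 0], "grip": 0}
    - {"translation": [0, 0, 0], "rot": [0, 0, 0], "grip": 0}

```text
t: 7.47
eef_pos: [0.5587, 0.2114, 0.0343]
tool_rot: [-0.0, 0.775, 0.632, 0.0]
contact_force: [-2.0, 3.2, -0.8]
gripper_width: -0.007
```

```bash
python3 -c "
from h import *
sceneblock('pics/s8.png');st()"
```

```text
scene block fence xy -65.8 -9.2 wh 87.3 120.3 ang 0.076
t 7.52 pos [0.5587 0.2112 0.0344] fence xy -0.1268 0.0169 toolx 78.37 zz [ 0.     0.001 -1.   ] F [-3.   2.4 -0.5] g -0.0
```

View pics/s8.png

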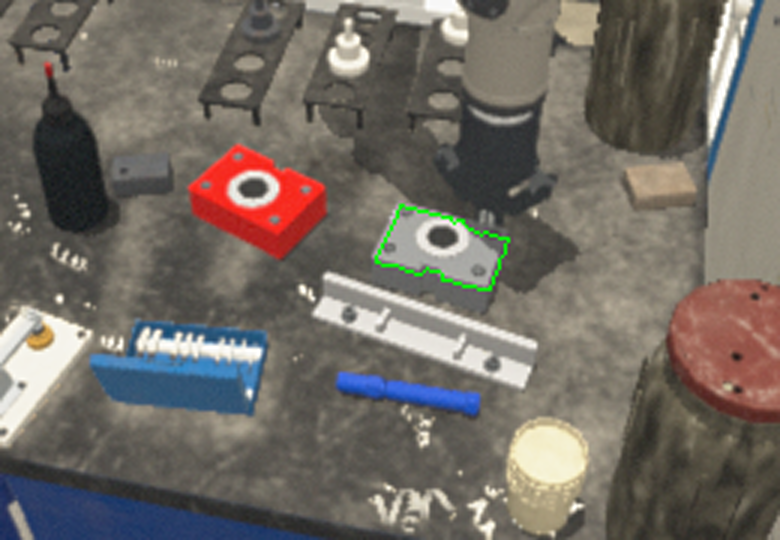

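Emit:
send_rows:
  commands:
    - {"translation": [0, -0.01, 0], "rot": [0, 0, 0], "grip": 0}
    - {"translation": [0, -0.015, 0], "rot": [0, 0, 0], "grip": 0}
    - {"translation": [-0.01, -0.01, 0], "rot": [0, 0, 0], "grip": 0.06}
    - {"translation": [-0.01, 0, 0], "rot": [0, 0, 0], "grip": 0.06}
    - {"translation": [-0.008, 0, 0], "rot": [0, 0, 0], "grip": 0.06}

```text
t: 7.93
eef_pos: [0.519, 0.189, 0.0347]
tool_rot: [0.001, 0.775, 0.632, -0.0]
contact_force: [0.4, -0.3, -0.7]
gripper_width: 0.417
```

```bash
python3 -c "
from h import *
sceneblock('pics/s9.png');st()"
```

```text
scene block fence xy -66.3 -9.2 wh 87.4 119.8 ang 0.085
t 7.98 pos [0.5193 0.1867 0.0343] fence xy -0.1603 -0.0151 toolx 78.21 zz [ 0.    -0.003 -1.   ] F [-0.9 -1.9 -0.2] g 0.51
```

View pics/s9.png

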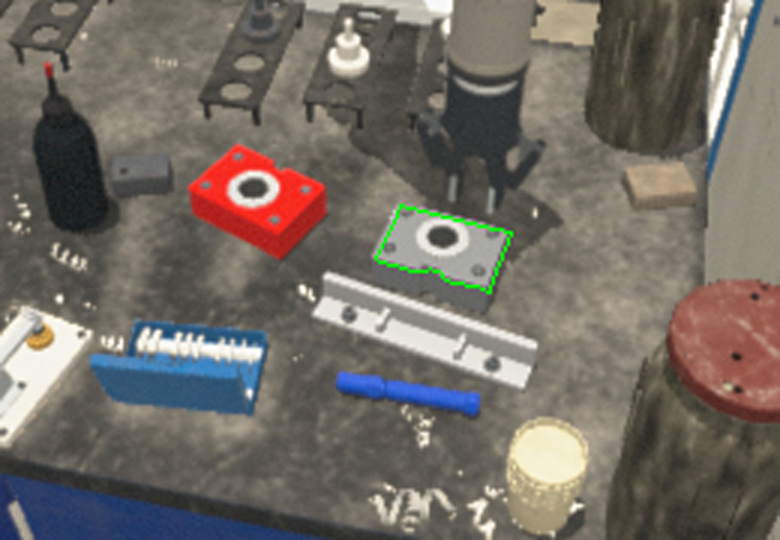

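Emit:
send_rows:
  commands:
    - {"translation": [0, 0, 0.004], "rot": [0, 0, 0], "grip": 0.06}
    - {"translation": [0, 0, 0.003], "rot": [0, 0, 0], "grip": 0.06}
    - {"translation": [0, 0.006, 0], "rot": [0, 0, 0], "grip": 0.06}
    - {"translation": [0, 0.006, 0], "rot": [0, 0, 0], "grip": 0.06}
    - {"translation": [0, 0.006, 0], "rot": [0, 0, 0], "grip": 0.06}

```text
t: 8.4
eef_pos: [0.5377, 0.1871, 0.0274]
tool_rot: [-0.0, 0.775, 0.632, 0.0]
contact_force: [-0.2, 0.3, 0.6]
gripper_width: 0.704
```

Emit:
send_rows:
  commands:
    - {"translation": [0, 0.005, 0], "rot": [0, 0, 0], "grip": 0.06}
    - {"translation": [0, 0.005, 0], "rot": [0, 0, 0], "grip": 0.06}
    - {"translation": [0, 0.004, 0], "rot": [0, 0, 0], "grip": 0.06}
    - {"translation": [0, 0.004, 0], "rot": [0, 0, 0], "grip": 0.06}
    - {"translation": [0, 0.003, 0], "rot": [0, 0, 0], "grip": 0.06}

```text
t: 8.82
eef_pos: [0.555, 0.1839, 0.0273]
tool_rot: [-0.001, 0.775, 0.632, -0.001]
contact_force: [-10.2, 2.7, 7.0]
gripper_width: 0.706
```

```bash
python3 -c "
from h import *
sceneblock('pics/s10.png');st()"
```

```text
scene block fence xy -72.0 -9.6 wh 100.1 119.5 ang 0.043
t 8.87 pos [0.5554 0.184  0.0274] fence xy -0.1245 -0.0104 toolx 78.47 zz [-0.003  0.001 -1.   ] F [-5.6  1.2  4.4] g 0.7
```

View pics/s10.png

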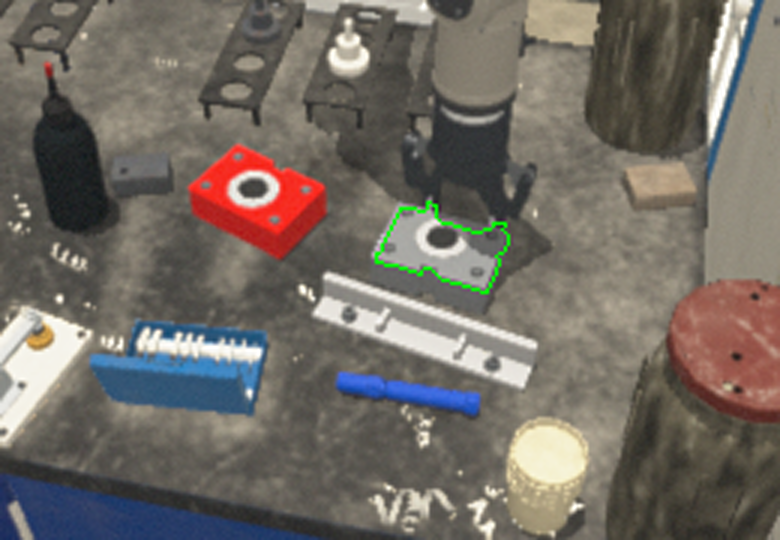

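Emit:
send_rows:
  commands:
    - {"translation": [0, 0.003, 0], "rot": [0, 0, 0], "grip": 0.06}
    - {"translation": [0, 0.003, 0], "rot": [0, 0, 0], "grip": 0.06}
    - {"translation": [0, 0.003, 0], "rot": [0, 0, 0], "grip": 0.06}
    - {"translation": [0, 0.003, 0], "rot": [0, 0, 0], "grip": 0.06}
    - {"translation": [0, 0.003, 0], "rot": [0, 0, 0], "grip": 0.06}

```text
t: 9.28
eef_pos: [0.5678, 0.182, 0.0273]
tool_rot: [-0.002, 0.774, 0.633, -0.002]
contact_force: [-11.8, 2.6, 9.5]
gripper_width: 0.703
```

Emit:
send_rows:
  commands:
    - {"translation": [0, 0.002, 0], "rot": [0, 0, 0], "grip": 0.06}
    - {"translation": [0, 0.002, 0], "rot": [0, 0, 0], "grip": 0.06}
    - {"translation": [0, 0.001, 0], "rot": [0, 0, 0], "grip": 0.06}
    - {"translation": [0, 0.001, 0], "rot": [0, 0, 0], "grip": 0.06}
    - {"translation": [0, 0, 0], "rot": [0, 0, 0], "grip": 0.06}

```text
t: 9.7
eef_pos: [0.5738, 0.1805, 0.0273]
tool_rot: [-0.002, 0.774, 0.633, -0.002]
contact_force: [-10.9, 2.4, 8.4]
gripper_width: 0.701
```

```bash
python3 -c "
from h import *
sceneblock('pics/s11.png');st()"
```

```text
scene block fence xy -55.4 -11.6 wh 119.8 100.0 ang -0.002
t 9.75 pos [0.5738 0.1805 0.0273] fence xy -0.1057 -0.0101 toolx 78.5 zz [-0.006  0.001 -1.   ] F [-11.3   2.8   6.9] g 0.7
```

View pics/s11.png

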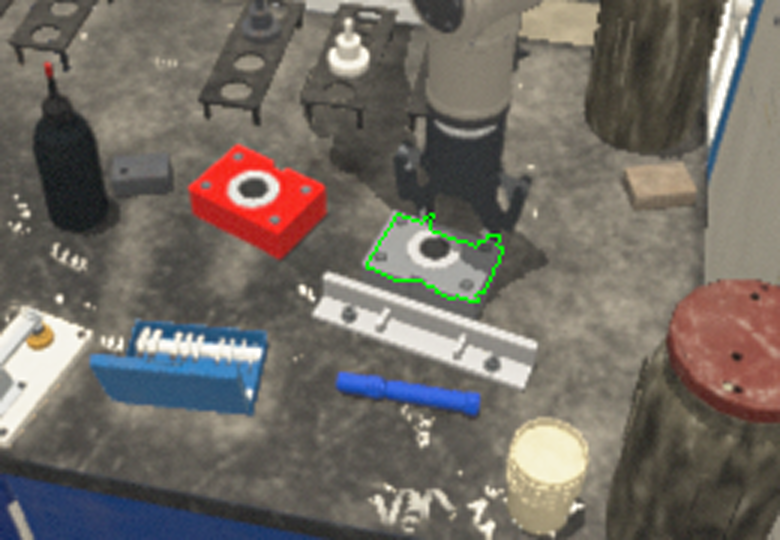

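Emit:
send_rows:
  commands:
    - {"translation": [0, 0.002, 0], "rot": [0, 0, 0], "grip": 0.06}
    - {"translation": [0, 0.002, 0], "rot": [0, 0, 0], "grip": 0.06}
    - {"translation": [0, 0.002, 0], "rot": [0, 0, 0], "grip": 0.06}
    - {"translation": [0, 0.002, 0], "rot": [0, 0, 0], "grip": 0.06}
    - {"translation": [0, 0, 0], "rot": [0, 0, 0], "grip": 0.06}

```text
t: 10.17
eef_pos: [0.582, 0.1788, 0.0273]
tool_rot: [-0.002, 0.774, 0.633, -0.002]
contact_force: [-10.9, 3.7, 7.5]
gripper_width: 0.7
```

Emit:
send_rows:
  commands:
    - {"translation": [0, 0.001, 0], "rot": [0, 0, 0], "grip": 0.06}
    - {"translation": [0, 0.001, 0], "rot": [0, 0, 0], "grip": 0.06}
    - {"translation": [0, 0.001, 0], "rot": [0, 0, 0], "grip": 0.06}
    - {"translation": [0, 0, 0], "rot": [0, 0, 0], "grip": 0.06}
    - {"translation": [0, 0, 0], "rot": [0, 0, 0], "grip": 0.06}

```text
t: 10.58
eef_pos: [0.5845, 0.1783, 0.0273]
tool_rot: [-0.002, 0.774, 0.633, -0.002]
contact_force: [-11.5, 3.2, 7.5]
gripper_width: 0.702
```

```bash
python3 -c "
from h import *
sceneblock('pics/s12.png');st()"
```

```text
scene block fence xy -51.4 -11.6 wh 89.5 119.8 ang 0.004
t 10.63 pos [0.5845 0.1783 0.0272] fence xy -0.0948 -0.0102 toolx 78.5 zz [-0.006  0.001 -1.   ] F [-11.2   2.6   7.4] g 0.7
```

View pics/s12.png

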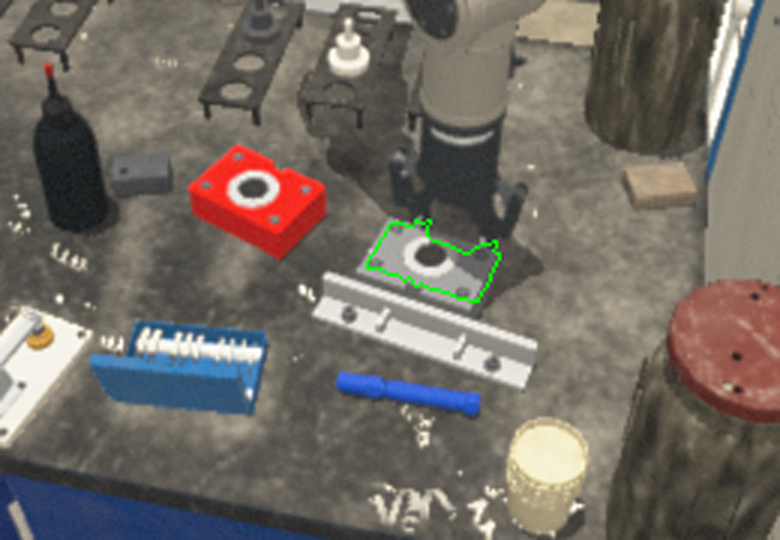

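Emit:
send_rows:
  commands:
    - {"translation": [0, 0.001, 0], "rot": [0, 0, 0], "grip": 0.06}
    - {"translation": [0, 0.001, 0], "rot": [0, 0, 0], "grip": 0.06}
    - {"translation": [0, 0.001, 0], "rot": [0, 0, 0], "grip": 0.06}
    - {"translation": [0, 0.001, 0], "rot": [0, 0, 0], "grip": 0.06}
    - {"translation": [0, 0, 0], "rot": [0, 0, 0], "grip": 0.06}

```text
t: 11.05
eef_pos: [0.5885, 0.1775, 0.0273]
tool_rot: [-0.002, 0.774, 0.633, -0.002]
contact_force: [-11.3, 2.4, 8.1]
gripper_width: 0.702
```

Emit:
send_rows:
  commands:
    - {"translation": [0, 0.001, 0], "rot": [0, 0, 0], "grip": 0.06}
    - {"translation": [0, 0.001, 0], "rot": [0, 0, 0], "grip": 0.06}
    - {"translation": [0, 0.001, 0], "rot": [0, 0, 0], "grip": 0.06}
    - {"translation": [0, 0, 0], "rot": [0, 0, 0], "grip": 0.06}
    - {"translation": [0, 0, 0], "rot": [0, 0, 0], "grip": 0.06}

```text
t: 11.47
eef_pos: [0.5894, 0.1773, 0.0272]
tool_rot: [-0.003, 0.774, 0.633, -0.004]
contact_force: [-17.4, 3.3, 11.9]
gripper_width: 0.704
```

```bash
sed -i 's/(fx<-.012)/(fx<.002)/' h.py; python3 -c "
from h import *
sceneblock('pics/s13.png');st()"
```

```text
scene block fence xy -39.7 -11.5 wh 94.5 119.9 ang 0.004
t 11.52 pos [0.5894 0.1773 0.0272] fence xy -0.0898 -0.0101 toolx 78.53 zz [-0.009 -0.    -1.   ] F [-17.6   2.2  12.3] g 0.7
```

View pics/s13.png

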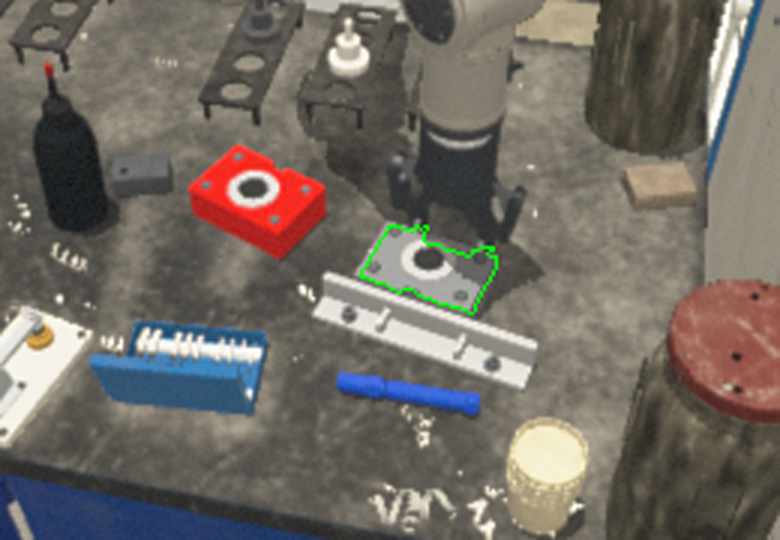

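Emit:
send_rows:
  commands:
    - {"translation": [0, 0.001, 0], "rot": [0, 0, 0], "grip": 0.06}
    - {"translation": [0, 0.001, 0], "rot": [0, 0, 0], "grip": 0.06}
    - {"translation": [0, 0, 0], "rot": [0, 0, 0], "grip": 0.06}
    - {"translation": [0, 0, 0], "rot": [0, 0, 0], "grip": 0.06}
    - {"translation": [0, 0, 0], "rot": [0, 0, 0], "grip": 0.06}

```text
t: 11.93
eef_pos: [0.5895, 0.1772, 0.0272]
tool_rot: [-0.004, 0.774, 0.633, -0.005]
contact_force: [-22.7, 2.9, 16.7]
gripper_width: 0.7
```

```bash
python3 -c "
from h import *
st()"
```

```text
t 11.93 pos [0.5895 0.1772 0.0272] fence xy -0.0897 -0.0101 toolx 78.56 zz [-0.013 -0.001 -1.   ] F [-22.7   2.9  16.7] g 0.7
```

Force climbed to 23 N with no further travel, so the block is stopped by the fence. Backing off straight and lifting clear to check.

Emit:
send_rows:
  commands:
    - {"translation": [0, -0.003, 0], "rot": [0, 0, 0], "grip": 0.06}
    - {"translation": [0, -0.005, 0], "rot": [0, 0, 0], "grip": 0.06}
    - {"translation": [0, -0.01, 0], "rot": [0, 0, 0], "grip": 0.06}
    - {"translation": [0, -0.015, 0], "rot": [0, 0, 0], "grip": 0.06}
    - {"translation": [0, -0.015, 0], "rot": [0, 0, 0], "grip": 0.06}

```text
t: 12.35
eef_pos: [0.5501, 0.1838, 0.0274]
tool_rot: [0.0, 0.776, 0.631, 0.0]
contact_force: [0.2, 0.8, 0.6]
gripper_width: 0.698
```

Emit:
send_rows:
  commands:
    - {"translation": [0, 0, -0.015], "rot": [0, 0, 0], "grip": 0.06}
    - {"translation": [0, 0, -0.035], "rot": [0, 0, 0], "grip": 0.06}
    - {"translation": [0, 0, -0.035], "rot": [0, 0, 0], "grip": 0.06}
    - {"translation": [0, 0, -0.035], "rot": [0, 0, 0], "grip": 0.06}
    - {"translation": [0, 0, -0.035], "rot": [0, 0, 0], "grip": 0.06}

```text
t: 12.77
eef_pos: [0.5508, 0.1838, 0.1852]
tool_rot: [0.0, 0.775, 0.632, 0.001]
contact_force: [0.9, 0.7, 0.7]
gripper_width: 0.702
```

Emit:
send_rows:
  commands:
    - {"translation": [0, 0, -0.035], "rot": [0, 0, 0], "grip": 0.06}
    - {"translation": [0, 0, -0.035], "rot": [0, 0, 0], "grip": 0.06}
    - {"translation": [-0.035, 0, -0.01], "rot": [0, 0, 0], "grip": 0.06}
    - {"translation": [-0.035, 0, 0], "rot": [0, 0, 0], "grip": 0.06}
    - {"translation": [-0.035, 0, 0], "rot": [0, 0, 0], "grip": 0.06}

```text
t: 13.18
eef_pos: [0.5298, 0.0806, 0.265]
tool_rot: [0.001, 0.775, 0.632, 0.002]
contact_force: [0.9, 0.2, -0.5]
gripper_width: 0.706
```

Emit:
send_rows:
  commands:
    - {"translation": [-0.035, 0, 0], "rot": [0, 0, 0], "grip": 0.06}
    - {"translation": [-0.035, 0, 0], "rot": [0, 0, 0], "grip": 0.06}
    - {"translation": [-0.035, 0, 0], "rot": [0, 0, 0], "grip": 0.06}
    - {"translation": [-0.035, 0, 0], "rot": [0, 0, 0], "grip": 0.06}
    - {"translation": [-0.035, 0, 0], "rot": [0, 0, 0], "grip": 0.06}

```text
t: 13.6
eef_pos: [0.4936, -0.0921, 0.2638]
tool_rot: [0.001, 0.775, 0.632, 0.0]
contact_force: [0.8, -0.8, -1.0]
gripper_width: 0.703
```

Emit:
send_rows:
  commands:
    - {"translation": [-0.035, 0, 0], "rot": [0, 0, 0], "grip": 0.06}
    - {"translation": [-0.035, 0, 0], "rot": [0, 0, 0], "grip": 0.06}
    - {"translation": [0, 0, 0], "rot": [0, 0, 0], "grip": 0.06}
    - {"translation": [0, 0, 0], "rot": [0, 0, 0], "grip": 0.06}
    - {"translation": [0, 0, 0], "rot": [0, 0, 0], "grip": 0.06}

```text
t: 14.02
eef_pos: [0.48, -0.1585, 0.2633]
tool_rot: [0.0, 0.775, 0.632, 0.0]
contact_force: [0.9, -0.4, 0.4]
gripper_width: 0.704
```

```bash
python3 -c "
from h import *
st();sceneblock('pics/s14.png')
r=read_camera('top');a=r['pixels'][130:260,130:360,::-1];cv2.imwrite('pics/t14.png',cv2.resize(a,None,fx=3.4,fy=3.4,interpolation=cv2.INTER_CUBIC))
W=world(r);z=W[...,2]
m=(z>.022)&(z<.052)
hsv=cv2.cvtColor(r['pixels'],cv2.COLOR_RGB2HSV);print(z[185:200,215].round(3))
for s,n in(((321,220),'steel'),((153,246),'wood'),((221,154),'marker'),((338,200),'bottle')):
    c=comp(z>.012,s);print(n,W[c].mean(0).round(3),c.sum())
"
```

```text
t 14.02 pos [ 0.48   -0.1585  0.2633] fence xy -0.1289 -0.3611 toolx 78.33 zz [ 0.001 -0.    -1.   ] F [ 0.9 -0.4  0.4] g 0.7
scene block fence xy -35.1 -11.5 wh 82.7 120.0 ang 0.005
[0.04  0.038 0.044 0.041 0.042 0.043 0.05  0.043 0.044 0.04  0.037 0.041
 0.04  0.042 0.041]
steel [ 0.562 -0.037  0.049] 928
wood [0.44 0.38 0.02] 306
marker [0.767 0.196 0.016] 87
bottle [ 0.562 -0.037  0.049] 928
```

View pics/t14.png

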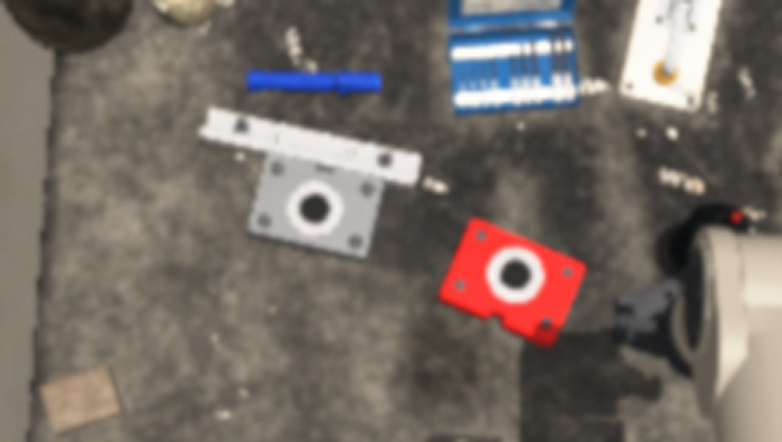

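View pics/s14.png

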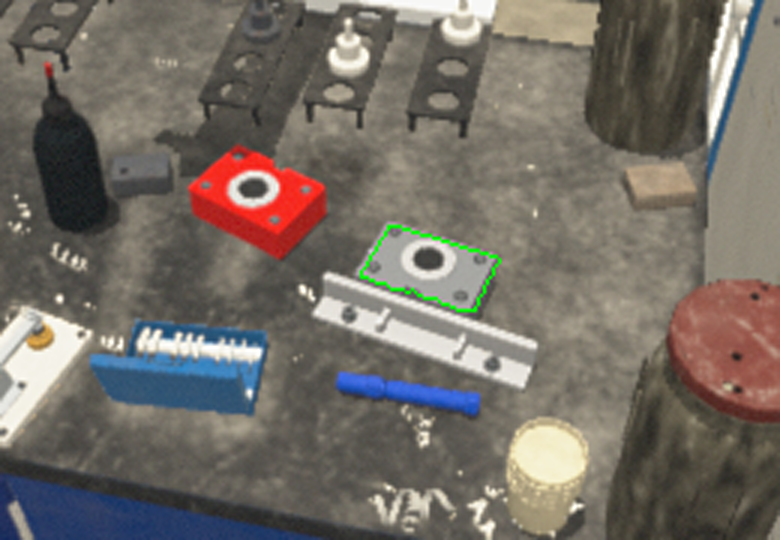

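```bash
python3 - <<'E'
from h import *
r=read_camera('top');W=world(r);z=W[...,2]
d=W[...,:2]-O;fx=d@XV;fy=d@YV
m=(z>.033)&(z<.052)&(fx<-.02)&(fx>-.12)&(abs(fy)<.12)
b=comp(m,(223,195));E=[]
for u in range(206,238):
    v=np.where(b[:,u])[0]
    if len(v):E.append((u,v.max()+.5))
P=ray(r,np.array(E),.042)[:,:2]-O
k=np.polyfit(P@YV,P@XV,1);print("back edge slope, x at mid",k[0],np.polyval(k,-.012))
m=(fy<.12)&(z>.033)&(z<.052)&(fx<-.03)&(fx>-.07)&(fy>-.12);c=comp(m,(225,190));print("y span",np.percentile(fy[c],[1,99]))
E
```

```text
back edge slope, x at mid -0.001784086285972889 -0.08272044424665155
y span [-0.07937945  0.03753536]
```

```bash
python3 -c "
from station import *
print(hand_in())"
```

```text
the job is handed in; nothing more can be done
None
```

The grey die block is pushed home against the fence and the job is handed in, at about 14 s of the 72 s allowed. No verdict was given.

**What I did**
- **Turning:** I walked the block round with shut-finger pushes at its back left corner, from 0.82 rad to about 0.08 rad off square. Its keyed side was still about 25 mm off the fence then.
- **Pushing home:** I opened the fingers, squared the block with a two-finger push and pushed it in until it stopped. The force rose from 11 to 23 N with no further travel. Then I backed off and lifted clear.

**Last checks**
- **Flush:** The top camera put the block's back edge at -82.7 mm, where -84 mm is exactly home, so it is home within measuring error. It read parallel to the fence within 0.002 rad; the scene camera gave 0.005 rad.
- **Ends:** The block lies at about -79 to +38 mm along the fence, well inside the ±110 mm ends.
- **Robot:** The arm stood clear of everything, with force readings of about 1 N or less.
- **Bystanders:** All looked untouched in the final pictures. Only the wood block had a clean numeric check, at about 1 mm or less.

**Checks that failed or disagreed**
- **Cameras:** The two cameras disagree by about 5 mm on where the fence is, and by nearly 10 mm on where the block was at the start. I therefore judged the block against the fence within one camera at a time.
- **Steel block and bottle:** The arm hid them from the top camera, so that check locked onto the red look-alike instead.
- **Marker:** Its reading was unreliable. It shows unmoved in the picture.

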